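# Wind the clockwork spit drive

### The job

The clockwork spit drive on the marble slab has run down: wind its spring by turning the big key on top clockwise, in as many part turns as it takes, until the sliding brass tension pointer stands between the two pairs of ribs beside its slot, neither short of them nor past them. Leave the key there with the spring wound, and leave the ramekin, jar, tray and spoon where they are.

Things in the scene. Friction and masses are not known exactly. Their poses are not given: they have to be found in the camera images.
- drive: Clockwork spit drive: cream box 150 mm (x) by 200 mm (y), flat top 90 mm above the marble slab (slab top 20 mm above the work surface), fixed to the slab. Origin: centre of its underside, on the slab; z up; its -x face, with round output socket and vents, looks roughly to the robot. The key is on top at x 0, y +35 mm; the tension gauge runs along x at y -62 mm.
- key (a joint): How far the key is wound, rad: 0 run down, grows as it turns CLOCKWISE seen from above; hard stop at 12. Starts between 0 and 3; at 9.5 the pointer is centred between the ribs. The spring resists more the farther it is wound, but a friction brake keeps the key where it is left when let go. It takes 0.16 to 0.28 N m to turn.
- key_hub (a point): On the key's vertical axis, at mid height of its wings, 130 mm above the slab. The two wings form one upright steel bar: 110 mm long, 8 mm thick, 30 mm tall (15 mm below to 15 mm above this point), on a 16 mm round stem that rises 17 mm above this point. 25 mm free under the wings. They can be pushed on their flat faces or pinched. x axis along the bar, z up.
- key_wing (a point): Outer end of one of the key's two wings, at mid height, 55 mm from the axis; turns with the key (the other wing points the other way).
- pointer_mark (a point): Centre of the brass tension pointer, a block 10 mm (along the slot) by 22 mm by 8 mm tall on the drive's top. It is geared to the key and slides 7 mm along the drive's +x for each radian of clockwise turn; it cannot be moved by itself.
- ribs_mid (a point): Fixed point on the slot's line midway between the two pairs of steel ribs. The ribs are 4 mm wide and 8 mm high, one of each pair on either side of the slot; between the near pair and the far pair is a clear gap of 28 mm along the slot. x axis along the slot, as the drive's.
- ramekin: White porcelain ramekin, 88 mm across, 50 mm tall, loose bystander; origin at the centre of its underside.
- jar: Closed amber glass jar, 80 mm across, 120 mm tall, loose bystander; origin at the centre of its underside.
- tray: Empty white plastic tray, 140 x 190 x 35 mm, loose bystander; origin at the centre of its underside.
- spoon: Bamboo spoon, 200 mm long, lying flat on the slab beyond the drive, loose bystander; origin at mid length on its underside.

How it is judged:
At the end, for the whole second after the job is handed in: The pointer's centre is within 9.5 mm of the middle between the rib pairs (the pointer lies between them), the key is at rest (under 0.05 rad/s) and the ramekin, jar, tray and spoon are each within 30 mm of where they started (x of pointer_mark in the frame of ribs_mid between -0.0095 and 0.0095 m and velocity of joint key between -0.05 and 0.05 rad/s and distance of each of ramekin, jar, tray, spoon from where it was at the start of the episode below 0.03 m); the robot touches nothing.
It fails at once if the ramekin is shifted by more than 30 mm (distance of ramekin from where it was at the start of the episode above 0.03 m).
It fails at once if the jar is shifted by more than 30 mm (distance of jar from where it was at the start of the episode above 0.03 m).
It fails at once if the tray is shifted by more than 30 mm (distance of tray from where it was at the start of the episode above 0.03 m).
It fails at once if the spoon is shifted by more than 30 mm (distance of spoon from where it was at the start of the episode above 0.03 m).
It also fails if it takes over 61 s, if anything falls off the work surface, if the arm or the gripper's body presses on something with over 40 N, if the wrist force passes 120 N, or if a joint passes its speed limit or range.

### The arm

A 6-joint arm with a two-finger parallel gripper is mounted at the origin on the work surface. World frame = base frame: x ahead of the robot, y to its left, z up, the work surface at z = 0. Lengths are in m, angles in rad, forces in N, time in s.
With the tool pointing down it reaches from about 0.25 to 0.8 m from the base axis. Payload 8.5 kg.
Tool frame: the origin (TCP) lies midway between the tips of the shut fingers; the grasp point (between the pads) lies 19 mm behind it; z points along the fingers, y is the line along which they close (so a half turn about z gives the same grasp; the last joint's range is limited). The gripper opens to 85 mm and grips with 20 to 120 N. Pads are 22 mm wide; open, the fingers measure 114 mm over their backs; the gripper's body (76 mm by 85 mm) begins 54 mm behind the grasp point. The pads swing forward as they close: fully open they stand 13 mm farther back than shut.
Start: joints at [0, 0.238, -0.013, 1.319, 0, 1.571], TCP at [0.525, -0, 0.231] pointing down, gripper open.
Joint ranges: [-2.66, 2.66], [-1.03, 1.9], [-1.14, 1.46], [-1.82, 2.27], [-1.45, 1.34], [-3.14, 3.14]. Speed limits (rad/s): [2.22, 2.22, 2.79, 3.14, 3.14, 3.14].

### API

Orientations are given as a rotation vector (axis times angle).
In Python, from rig import readout, vision, finish_job, spotter gives the robot as it stands.
- The arm moves only by the tool move_arm, never from a script. Its arguments are lists of equal length, an entry for each row: "travel": the shift along the tool's x, y, z in units of 0.12 m (1.0 is 0.12 m), a list of three; "spin": the turn about the tool's z in units of pi rad (1.0 is pi rad). A call has 1 to 20 rows; each row is the pose to reach, as a shift and turn from the pose commanded when the call began, along the tool's axes at that moment, turning the shorter way round; what a row does not reach only later rows make up. A row lasts 1/10 s, in which the tool goes at most 50 mm and 8.59 degrees, less where a joint would pass 70% of its speed; a pose out of reach is approached as far as the arm can. A call with a number of a shift or a turn outside -1 to 1 is refused whole. A call with a gripper value outside its range is refused whole. "gripper" is the gripper command: -1 is shut, 1 is fully open, values between are in proportion, set as the call begins (left out, the last holds). The fingers move at their own pace and stop on an object; the grip force is fixed at half the most. Time passes only in rows, so rows that repeat a pose let the fingers close. It gives the time, the measured TCP pose, the force, the opening and the grip force at its end, in the units of the state.
- readout.sense(): the state, without advancing time (a new reading comes with each control period).
- vision.camera(name): name is "scene" or "side" or "wrist"; returns the picture (400x640x3 uint8, red, green, blue); there is no depth.
- vision.get_calibration(name): a dict with "fovy" (degrees; the focal length in pixels is half the picture's height over the tangent of half this angle, whatever the lens; pixels are square), "cx", "cy" (the principal point, pixels), "xyz" and "orientation" of the camera in the world. Camera axes: x right, y up, looking along -z (the intrinsics and any distortion apply to the point x, -y, -z); pixel columns grow to the right and rows downward; lengths in m; the calibration is good to about 2 mm. A picture is of the moment at which its call begins: read the wrist's pose just before it. get_calibration takes no time and is no camera call; for the wrist camera it gives the pose at the moment of the call.
- finish_job(): hands the job in; it is judged then, once.
Trained networks look in the newest picture that a camera, given by its name, has taken for a name from the list of things; names that differ only in an ending like _2 or _b are one class to them, and where a whole thing is asked for, a point or a joint stands for the part that bears it (a point fixed in the world has none). Each returns a list of dicts, best first, with "confidence" (0 to 1); they miss things now and then, are a little off and sometimes report something else, mostly with a low value. They report only what shows in the picture. A call takes as long as a camera call.
- spotter.outline_of(thing, camera): "pixels" (400x640 bool, what is visible of it) and "uv" ([column, row] in pixels, amid what is visible of it).
- spotter.spot_point(thing, camera): "uv" ([column, row] in pixels: a listed point, or the origin of a listed thing).
The state is a dict: "t": time; "qpos": joint angles; "dq": joint speeds; "tau": joint torques, N m; "position": TCP position; "tool_rot": TCP orientation; "ft_force": force on the tool from outside, world axes, zero at the start; "torque": the same for the moment, N m; "opening": finger opening in m; "grip_force": force on a finger pad.
Only numpy, scipy, OpenCV 4.12 (cv2) and the standard library are available. Lean on these libraries where they do the work, as an engineer would, in place of code of your own. Each camera call takes 0.05 s, during which the arm holds its last target. There are 200 camera calls.

## Working session

There is one attempt and no reset: what is moved stays moved. The work goes in short steps, Python scripts to look and compute and a tool call to move; the robot and the scene stay as the last step left them, time stands still between calls to the robot, and variables do not carry over. Pictures are saved under pics/ and viewed, at most 10 in all, crops included, and the job is handed in when it is done.

Besides the shell and the picture viewer there is one more tool, called by a JSON object that holds its "api" and its "payload". move_arm: Moves the arm, as the interface text tells. Shifts and turns lie within -1 to 1; 1 stands for 0.12 m of shift or pi rad of turn. Its arguments: {"type":"object","properties":{"travel":{"type":"array","items":{"type":"array","items":{"type":"number","minimum":-1,"maximum":1}}},"spin":{"type":"array","items":{"type":"number","minimum":-1,"maximum":1}},"gripper":{"type":"number"}},"required":["travel","spin"]}

```bash
mkdir -p pics; ls; cat > h.py <<'E'
import numpy as np, cv2
from scipy.spatial.transform import Rotation as R
from rig import readout, vision, spotter
def rot(o):
    o=np.array(o,float)
    return o if o.shape==(3,3) else R.from_rotvec(o).as_matrix()
def ray(cal,uv):
    f=200/np.tan(np.radians(cal['fovy'])/2)
    d=np.array([(uv[0]-cal['cx'])/f,-(uv[1]-cal['cy'])/f,-1])
    return np.array(cal['xyz']),rot(cal['orientation'])@d
def at_z(cal,uv,z):
    o,d=ray(cal,uv); return o+d*(z-o[2])/d[2]
def proj(cal,p):
    f=200/np.tan(np.radians(cal['fovy'])/2)
    q=rot(cal['orientation']).T@(np.array(p)-cal['xyz']); return np.array([cal['cx']-f*q[0]/q[2],cal['cy']+f*q[1]/q[2]])
E
python3 - <<'E'
from h import *
print(readout.sense())
Z=dict(key_hub=.15,key_wing=.15,pointer_mark=.114,ribs_mid=.11,ramekin=.0,jar=.0,tray=.0,spoon=.02,drive=.02)
ims=[]
for c in ['scene','side','wrist']:
    im=vision.camera(c); cal=vision.get_calibration(c); print(c,cal)
    cv2.imwrite(f'pics/{c}0.png',im[:,:,::-1])
    for t,z in Z.items():
        for r in spotter.spot_point(t,c)[:2]:
            print(t,np.round(r['uv']),round(r['confidence'],2),np.round(at_z(cal,r['uv'],z),4))
E
```

```text
pics
{'t': 0.0, 'qpos': array([-4.87992203e-06,  2.38752393e-01, -1.42415159e-02,  1.31916242e+00,
        2.47760710e-05,  1.57079656e+00]), 'dq': array([-0.00028316,  0.00056189,  0.00100938,  0.00107759,  0.00097485,
        0.00107874]), 'tau': array([ 1.29771975e-03, -5.38790166e+01,  3.46437156e+01,  1.83730113e-02,
        1.69192181e-04,  6.54446694e-05]), 'position': array([5.24606434e-01, 5.04126009e-06, 2.30697453e-01]), 'tool_rot': array([-2.22075453e+00, -2.22074313e+00,  1.48259451e-03]), 'ft_force': array([-0.37173994, -0.15617713, -0.9033831 ]), 'torque': array([ 0.04094454,  0.01750766, -0.0072162 ]), 'grip_force': 0.0, 'opening': 0.08539394587041214}
scene {'fovy': 56.95013938658984, 'cx': 320.96802532535423, 'cy': 194.8676241267188, 'xyz': array([ 1.16745866, -0.12009307,  0.74580977]), 'orientation': array([0.61461028, 0.52265364, 1.30610092])}
key_hub [340. 181.] 0.95 [0.5915 0.0288 0.15  ]
key_hub [453. 206.] 0.73 [0.7129 0.2471 0.15  ]
key_wing [323. 179.] 0.67 [ 0.5774 -0.0089  0.15  ]
pointer_mark [302. 174.] 0.43 [ 0.5129 -0.0488  0.114 ]
ribs_mid [302. 191.
[... 728 characters left out ...]
96. 166.] 0.59 [0.6087 0.3589 0.    ]
tray [246. 172.] 0.82 [ 0.441   0.3674 -0.    ]
spoon [377. 217.] 0.83 [0.7787 0.0389 0.02  ]
drive [308. 239.] 0.58 [0.5681 0.0052 0.02  ]
wrist {'fovy': 70.73760199555772, 'cx': 324.26116979894584, 'cy': 200.182861485973, 'xyz': array([0.52512436, 0.0698924 , 0.37290133]), 'orientation': array([-2.77530099e-01,  9.80264506e-04, -2.68263710e-04])}
key_hub [404. 168.] 0.64 [0.5882 0.0333 0.15  ]
key_wing [380. 228.] 0.64 [ 0.5725 -0.0179  0.15  ]
pointer_mark [311. 238.] 0.67 [ 0.5115 -0.0433  0.114 ]
ribs_mid [364. 256.] 0.79 [ 0.5652 -0.0651  0.11  ]
spoon [521. 157.] 0.91 [0.7706 0.0249 0.02  ]
drive [362. 177.] 0.83 [ 5.724e-01 -5.000e-04  2.000e-02]
```

```bash
python3 - <<'E'
import cv2,numpy as np
w=cv2.imread('pics/wrist0.png');s=cv2.imread('pics/scene0.png')
s=cv2.resize(s[120:310,130:550],None,fx=1.6,fy=1.6)
cv2.imwrite('pics/w0.png',w); cv2.imwrite('pics/s0.png',s)
E
```

```text
(no output)
```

View pics/w0.png

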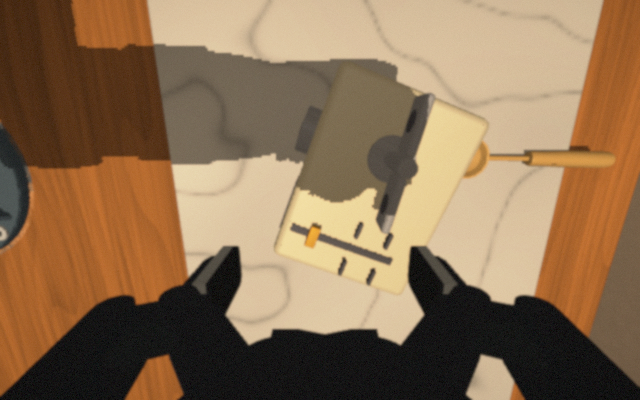

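View pics/s0.png

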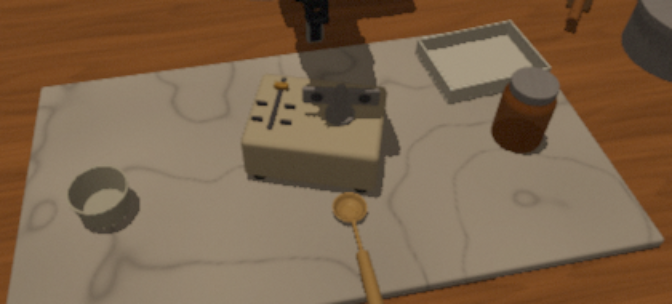

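The wrist picture shows the drive yawed about -18°. The key bar runs from (428,97) to (387,228) with its hub near (404,168). The pointer is at (313,236), and the ribs sit around (366,250), so about 54 mm or 7.7 rad remain. I'll grip across the bar at the hub with joint 6 low, then wind by spinning.

{"api": "move_arm", "payload": {"travel": [[0.275,0.52,0],[0.275,0.52,0],[0.275,0.52,0],[0.275,0.52,0],[0.275,0.52,0],[0.275,0.52,0],[0.275,0.52,0],[0.275,0.52,0],[0.275,0.52,0],[0.275,0.52,0],[0.275,0.52,0],[0.275,0.52,0],[0.275,0.52,0],[0.275,0.52,0],[0.275,0.52,0],[0.275,0.52,0],[0.275,0.52,0],[0.275,0.52,0],[0.275,0.52,0],[0.275,0.52,0]], "spin": [-0.906,-0.906,-0.906,-0.906,-0.906,-0.906,-0.906,-0.906,-0.906,-0.906,-0.906,-0.906,-0.906,-0.906,-0.906,-0.906,-0.906,-0.906,-0.906,-0.906], "gripper": 1}}

```text
t: 3.5
position: [0.5874, 0.033, 0.2312]
tool_rot: [1.873, -2.522, -0.0]
ft_force: [-0.1, -0.3, 0.4]
opening: 0.0855
grip_force: 0.0
```

```bash
cat >> h.py <<'E'
def look(name,cams=('wrist','scene','side')):
    s=readout.sense(); T=rot(s['tool_rot'])
    print('t',s['t'],'tcp',s['position'].round(4),'q6',s['qpos'][5].round(3),'yaw tool y',np.degrees(np.arctan2(T[1,1],T[0,1])).round(1))
    for c in cams:
        im=vision.camera(c); cal=vision.get_calibration(c); cv2.imwrite(f'pics/{name}_{c}.png',im[:,:,::-1])
        for t,z in dict(key_hub=.15,key_wing=.15,pointer_mark=.114,ribs_mid=.11).items():
            for r in spotter.spot_point(t,c)[:2]:
                print(c,t,np.round(r['uv']),round(r['confidence'],2),np.round(at_z(cal,r['uv'],z),4))
E
python3 - <<'E'
from h import *
look('b',('wrist','side'))
im=cv2.imread('pics/b_wrist.png'); cal=vision.get_calibration('wrist')
for p in ([.587,.033,.165],[.587,.033,.135]):
    u=proj(cal,p); print(u); cv2.drawMarker(im,tuple(int(v) for v in u),(0,0,255),0,8)
cv2.imwrite('pics/b1.png',im)
E
```

```text
t 3.5 tcp [0.5874 0.033  0.2312] q6 -1.222 yaw tool y 163.2
wrist key_wing [321. 144.] 0.93 [ 0.5745 -0.0163  0.15  ]
wrist pointer_mark [383.  94.] 0.71 [ 0.5119 -0.0383  0.114 ]
wrist ribs_mid [318.  88.] 0.94 [ 0.564  -0.0597  0.11  ]
side key_hub [311. 197.] 0.48 [0.5862 0.029  0.15  ]
side key_wing [311. 209.] 0.65 [ 0.5745 -0.016   0.15  ]
side pointer_mark [364. 340.] 0.63 [ 0.5973 -0.3753  0.114 ]
side pointer_mark [291. 230.] 0.52 [ 0.5166 -0.0403  0.114 ]
side ribs_mid [311. 232.] 0.63 [ 0.5649 -0.0529  0.11  ]
[324.54605844 212.27518886]
[324.48381393 201.53407817]
```

View pics/b1.png

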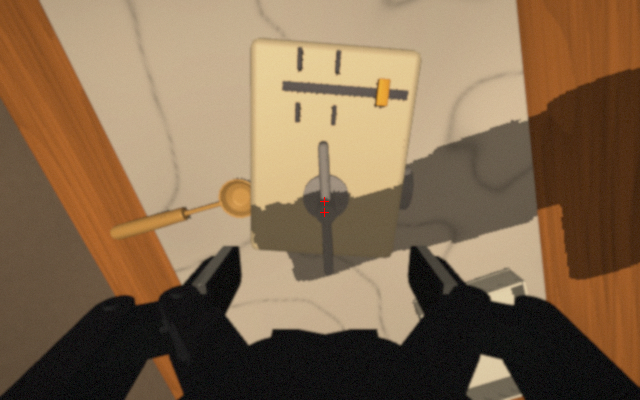

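The bar stands upright in the image, from (323,143) to (328,272), and is centred on the predicted hub marks at (324.5,207). The tool is aligned to within about 2°, so I'm descending and closing.

{"api": "move_arm", "payload": {"travel": [[0,0,0.3],[0,0,0.6],[0,0,0.833],[0,0,0.833]], "spin": [0,0,0,0]}}

```text
t: 4.4
position: [0.5849, 0.0329, 0.1278]
tool_rot: [1.867, -2.52, -0.006]
ft_force: [-1.2, 0.6, -0.4]
opening: 0.085
grip_force: 0.0
```

{"api": "move_arm", "payload": {"travel": [[0,0,0],[0,0,0],[0,0,0],[0,0,0],[0,0,0],[0,0,0],[0,0,0],[0,0,0]], "spin": [0,0,0,0,0,0,0,0], "gripper": -1}}

```text
t: 5.2
position: [0.5864, 0.0335, 0.1324]
tool_rot: [1.871, -2.524, -0.002]
ft_force: [-6.6, 2.4, 9.0]
opening: 0.0144
grip_force: 58.5
```

The grip is on the stem (14.4 mm opening) with low side force. I'll make a first trial turn.

{"api": "move_arm", "payload": {"travel": [[0,0,0],[0,0,0],[0,0,0],[0,0,0],[0,0,0],[0,0,0],[0,0,0],[0,0,0]], "spin": [0.04,0.08,0.12,0.16,0.2,0.24,0.28,0.28]}}

```text
t: 6.0
position: [0.5856, 0.0342, 0.1323]
tool_rot: [0.612, -3.079, -0.004]
ft_force: [-10.1, 5.8, 11.6]
opening: 0.015
grip_force: 58.9
```

```bash
python3 - <<'E'
from h import *
print(readout.sense()['torque'])
look('c',('wrist','side','scene'))
E
```

```text
[1.0322046  1.92861817 0.0442809 ]
t 6.0 tcp [0.5856 0.0342 0.1323] q6 -0.335 yaw tool y 112.5
wrist key_hub [327. 272.] 0.63 [0.5875 0.0366 0.15  ]
wrist key_wing [321. 157.] 0.96 [0.5365 0.0124 0.15  ]
wrist pointer_mark [234.  79.] 0.77 [ 0.5206 -0.0442  0.114 ]
wrist ribs_mid [178. 148.] 0.57 [ 0.5678 -0.0636  0.11  ]
side key_hub [311. 195.] 0.58 [0.5869 0.0356 0.15  ]
side key_wing [295. 206.] 0.47 [0.5395 0.0066 0.15  ]
side pointer_mark [292. 229.] 0.54 [ 0.5214 -0.0369  0.114 ]
side ribs_mid [312. 232.] 0.59 [ 0.5663 -0.0547  0.11  ]
side ribs_mid [294. 205.] 0.33 [0.5432 0.0551 0.11  ]
scene key_hub [343. 182.] 0.73 [0.5964 0.0335 0.15  ]
scene key_hub [330. 166.] 0.17 [0.5365 0.0161 0.15  ]
scene key_wing [330. 165.] 0.72 [0.5348 0.0165 0.15  ]
scene pointer_mark [305. 175.] 0.43 [ 0.5174 -0.0425  0.114 ]
scene ribs_mid [304. 189.] 0.89 [ 0.5608 -0.0527  0.11  ]
```

View pics/c_wrist.png

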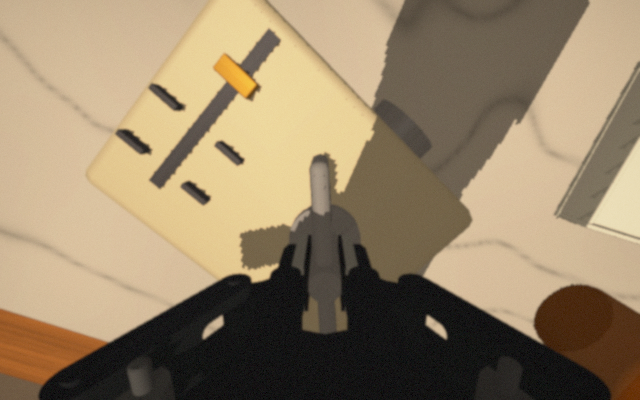

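The key follows the gripper without slipping: the bar is still between the pads at (320,160–330), and the pointer has moved along the slot. I'm continuing the stroke.

{"api": "move_arm", "payload": {"travel": [[0,0,0],[0,0,0],[0,0,0],[0,0,0],[0,0,0],[0,0,0],[0,0,0],[0,0,0],[0,0,0],[0,0,0],[0,0,0],[0,0,0],[0,0,0],[0,0,0],[0,0,0],[0,0,0],[0,0,0],[0,0,0],[0,0,0],[0,0,0]], "spin": [0.047,0.094,0.141,0.188,0.235,0.282,0.329,0.376,0.423,0.47,0.517,0.564,0.611,0.658,0.705,0.752,0.799,0.846,0.893,0.94]}}

```text
t: 8.75
position: [0.5878, 0.0353, 0.1324]
tool_rot: [-3.007, -0.898, -0.004]
ft_force: [-0.7, 10.4, 4.9]
opening: 0.0145
grip_force: 58.4
```

```bash
python3 - <<'E'
from h import *
print(readout.sense()['torque'])
look('d',('wrist','side','scene'))
E
```

```text
[1.77963173 0.12930516 0.23787449]
t 8.75 tcp [0.5878 0.0353 0.1324] q6 2.619 yaw tool y -56.7
wrist key_hub [324. 270.] 0.74 [0.5866 0.035  0.15  ]
wrist key_wing [319. 157.] 0.89 [0.6321 0.0666 0.15  ]
wrist ribs_mid [424. 336.] 0.67 [ 0.5615 -0.0641  0.11  ]
side key_hub [312. 196.] 0.76 [0.5898 0.0308 0.15  ]
side pointer_mark [300. 229.] 0.5 [ 0.5396 -0.0402  0.114 ]
side ribs_mid [311. 232.] 0.65 [ 0.5654 -0.0541  0.11  ]
scene key_hub [341. 181.] 0.77 [0.5914 0.0316 0.15  ]
scene key_wing [363. 194.] 0.81 [0.6405 0.0694 0.15  ]
scene pointer_mark [304. 181.] 0.39 [ 0.5371 -0.047   0.114 ]
scene ribs_mid [299. 187.] 0.7 [ 0.5522 -0.0632  0.11  ]
```

{"api": "move_arm", "payload": {"travel": [[0,0,0],[0,0,0],[0,0,0]], "spin": [0.045,0.09,0.11]}}

```text
t: 9.8
position: [0.588, 0.0349, 0.1324]
tool_rot: [-3.117, -0.368, -0.003]
ft_force: [1.1, 8.1, 4.9]
opening: 0.0143
grip_force: 58.3
```

{"api": "move_arm", "payload": {"travel": [[0,0,0],[0,0,0],[0,0,0],[0,0,0],[0,0,0],[0,0,-0.2],[0,0,-0.5],[0,0,-0.55]], "spin": [0,0,0,0,0,0,0,0], "gripper": 1}}

```text
t: 10.6
position: [0.589, 0.033, 0.2011]
tool_rot: [3.119, 0.374, 0.008]
ft_force: [0.5, -0.0, 0.6]
opening: 0.0854
grip_force: 0.0
```

{"api": "move_arm", "payload": {"travel": [[0,0,0],[0,0,0],[0,0,0],[0,0,0],[0,0,0],[0,0,0],[0,0,0],[0,0,0],[0,0,0],[0,0,0],[0,0,0],[0,0,0],[0,0,0],[0,0,0],[0,0,0],[0,0,0],[0,0,0],[0,0,0],[0,0,0],[0,0,0]], "spin": [-0.047,-0.094,-0.141,-0.188,-0.235,-0.282,-0.329,-0.376,-0.423,-0.47,-0.517,-0.564,-0.611,-0.658,-0.705,-0.752,-0.799,-0.846,-0.893,-0.94]}}

```text
t: 12.6
position: [0.5872, 0.0329, 0.1969]
tool_rot: [0.089, -3.14, 0.0]
ft_force: [0.2, 0.0, -0.5]
opening: 0.0856
grip_force: 0.0
```

{"api": "move_arm", "payload": {"travel": [[0,0,0],[0,0,0],[0,0,0]], "spin": [-0.04,-0.06,-0.06]}}

```text
t: 12.9
position: [0.5872, 0.0329, 0.1969]
tool_rot: [0.375, -3.119, -0.0]
ft_force: [0.5, -0.3, -0.0]
opening: 0.086
grip_force: 0.0
```

```bash
python3 - <<'E'
from h import *
look('e',('wrist','side','scene'))
E
```

```text
t 12.9 tcp [0.5872 0.0329 0.1969] q6 -0.184 yaw tool y 103.7
wrist key_hub [330. 223.] 0.74 [0.5873 0.0376 0.15  ]
wrist key_wing [334. 288.] 0.71 [0.6384 0.0531 0.15  ]
wrist pointer_mark [231. 128.] 0.77 [ 0.5426 -0.0519  0.114 ]
wrist pointer_mark [299. 170.] 0.52 [0.5616 0.0066 0.114 ]
wrist ribs_mid [215. 155.] 0.97 [ 0.567  -0.0625  0.11  ]
side key_hub [312. 196.] 0.62 [0.5882 0.032  0.15  ]
side key_wing [329. 189.] 0.81 [0.6376 0.0477 0.15  ]
side key_wing [363. 342.] 0.35 [ 0.5858 -0.3972  0.15  ]
side pointer_mark [302. 229.] 0.48 [ 0.5455 -0.0422  0.114 ]
side ribs_mid [313. 232.] 0.69 [ 0.5699 -0.0568  0.11  ]
scene key_hub [344. 180.] 0.88 [0.5903 0.0377 0.15  ]
scene key_wing [357. 195.] 0.76 [0.6398 0.0555 0.15  ]
scene pointer_mark [305. 180.] 0.5 [ 0.5353 -0.0457  0.114 ]
scene ribs_mid [302. 189.] 0.61 [ 0.5599 -0.0571  0.11  ]
```

View pics/e_wrist.png

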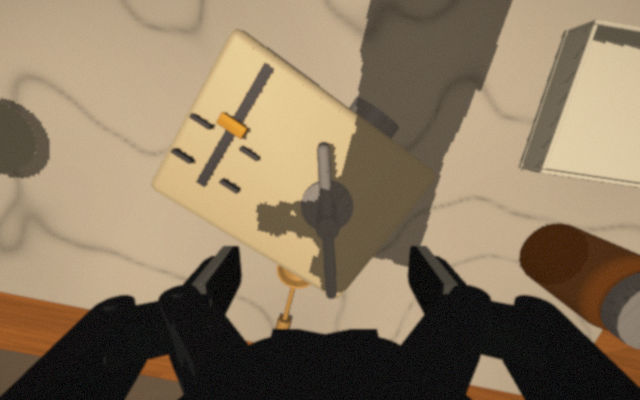

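The bar runs from (323,145) to (331,297), and its hub is about 1.5 mm to the tool's +y. The pointer at (233,125) is about 27 mm short of the middle, so about 3.8 rad is left. I'm re-gripping for stroke 2.

{"api": "move_arm", "payload": {"travel": [[0,0.012,0.3],[0,0.012,0.55],[0,0.012,0.55]], "spin": [0,0,0]}}

```text
t: 13.95
position: [0.5845, 0.0343, 0.1278]
tool_rot: [0.373, -3.113, -0.001]
ft_force: [-0.6, -0.6, -0.5]
opening: 0.086
grip_force: 0.0
```

{"api": "move_arm", "payload": {"travel": [[0,0,0],[0,0,0],[0,0,0],[0,0,0],[0,0,0],[0,0,0],[0,0,0],[0,0,0]], "spin": [0,0,0,0,0,0,0,0], "gripper": -1}}

```text
t: 14.75
position: [0.5873, 0.0348, 0.1323]
tool_rot: [-0.374, 3.118, 0.001]
ft_force: [-1.3, 2.0, 5.9]
opening: 0.0141
grip_force: 58.4
```

{"api": "move_arm", "payload": {"travel": [[0,0,0],[0,0,0],[0,0,0],[0,0,0],[0,0,0],[0,0,0],[0,0,0],[0,0,0],[0,0,0],[0,0,0],[0,0,0],[0,0,0],[0,0,0],[0,0,0],[0,0,0],[0,0,0],[0,0,0],[0,0,0],[0,0,0],[0,0,0]], "spin": [0.047,0.094,0.141,0.188,0.235,0.282,0.329,0.376,0.423,0.47,0.517,0.564,0.611,0.658,0.705,0.752,0.799,0.846,0.893,0.94]}}

```text
t: 16.75
position: [0.5862, 0.0344, 0.1322]
tool_rot: [-3.072, -0.657, 0.001]
ft_force: [-5.9, 0.1, 9.9]
opening: 0.0149
grip_force: 58.7
```

{"api": "move_arm", "payload": {"travel": [[0,0,0],[0,0,0],[0,0,0]], "spin": [0.04,0.04,0.04]}}

```text
t: 17.05
position: [0.5861, 0.0345, 0.1322]
tool_rot: [-3.106, -0.472, 0.001]
ft_force: [-5.6, 0.8, 9.8]
opening: 0.0145
grip_force: 58.8
```

```bash
python3 - <<'E'
from h import *
print(readout.sense()['torque'])
look('f',('wrist','side','scene'))
E
```

```text
[ 0.12645091  1.24472903 -0.07638047]
t 17.05 tcp [0.5861 0.0345 0.1322] q6 2.899 yaw tool y -72.7
wrist key_hub [324. 267.] 0.69 [0.5864 0.035  0.15  ]
wrist ribs_mid [452. 306.] 0.58 [ 0.5627 -0.063   0.11  ]
side key_hub [311. 198.] 0.48 [0.5851 0.0245 0.15  ]
side key_wing [293. 204.] 0.52 [0.5353 0.0162 0.15  ]
side pointer_mark [311. 229.] 0.56 [ 0.5676 -0.0487  0.114 ]
scene key_wing [332. 167.] 0.79 [0.5429 0.0211 0.15  ]
scene key_wing [453. 205.] 0.54 [0.7097 0.2486 0.15  ]
scene pointer_mark [302. 188.] 0.37 [ 0.5608 -0.057   0.114 ]
scene ribs_mid [300. 188.] 0.63 [ 0.5563 -0.0599  0.11  ]
scene ribs_mid [340. 182.] 0.42 [0.5551 0.038  0.11  ]
```

{"api": "move_arm", "payload": {"travel": [[0,0,0],[0,0,0],[0,0,0],[0,0,0],[0,0,0],[0,0,-0.2],[0,0,-0.5],[0,0,-0.55]], "spin": [0,0,0,0,0,0,0,0], "gripper": 1}}

```text
t: 18.6
position: [0.5887, 0.0345, 0.2011]
tool_rot: [3.105, 0.472, 0.008]
ft_force: [1.0, -0.1, 0.9]
opening: 0.0854
grip_force: 0.0
```

{"api": "move_arm", "payload": {"travel": [[0,0,0],[0,0,0],[0,0,0],[0,0,0],[0,0,0],[0,0,0],[0,0,0],[0,0,0],[0,0,0],[0,0,0],[0,0,0],[0,0,0],[0,0,0],[0,0,0],[0,0,0],[0,0,0],[0,0,0],[0,0,0],[0,0,0],[0,0,0]], "spin": [-0.047,-0.094,-0.141,-0.188,-0.235,-0.282,-0.329,-0.376,-0.423,-0.47,-0.517,-0.564,-0.611,-0.658,-0.705,-0.752,-0.799,-0.846,-0.893,-0.94]}}

```text
t: 20.6
position: [0.5869, 0.0344, 0.1969]
tool_rot: [0.187, -3.136, 0.0]
ft_force: [-0.3, 0.3, 0.2]
opening: 0.0856
grip_force: 0.0
```

{"api": "move_arm", "payload": {"travel": [[0,0,0],[0,0,0],[0,0,0]], "spin": [-0.04,-0.06,-0.06]}}

```text
t: 20.9
position: [0.5869, 0.0344, 0.1969]
tool_rot: [0.473, -3.105, -0.0]
ft_force: [0.5, 0.8, -0.4]
opening: 0.0855
grip_force: 0.0
```

```bash
python3 - <<'E'
from h import *
look('g',('wrist','side','scene'))
im=cv2.imread('pics/g_wrist.png'); cv2.imwrite('pics/g1.png',cv2.resize(im[80:300,120:400],None,fx=2.7,fy=2.7,interpolation=cv2.INTER_CUBIC))
E
```

```text
t 20.9 tcp [0.5869 0.0344 0.1969] q6 -0.244 yaw tool y 107.3
wrist key_hub [325. 224.] 0.61 [0.589  0.0359 0.15  ]
wrist key_wing [320. 146.] 0.66 [0.5371 0.0163 0.15  ]
wrist pointer_mark [220. 143.] 0.95 [ 0.5615 -0.0586  0.114 ]
wrist pointer_mark [213. 151.] 0.37 [ 0.5689 -0.0625  0.114 ]
wrist ribs_mid [217. 150.] 0.7 [ 0.5684 -0.0611  0.11  ]
side key_hub [311. 197.] 0.64 [0.5853 0.03   0.15  ]
side key_hub [310. 232.] 0.47 [ 0.5537 -0.0918  0.15  ]
side key_wing [292. 206.] 0.91 [0.5323 0.0093 0.15  ]
side pointer_mark [310. 232.] 0.36 [ 0.5611 -0.0556  0.114 ]
side ribs_mid [240. 173.] 0.6 [0.4217 0.227  0.11  ]
side ribs_mid [311. 231.] 0.56 [ 0.5669 -0.0499  0.11  ]
scene key_hub [341. 179.] 0.79 [0.5846 0.0322 0.15  ]
scene key_hub [355. 278.] 0.35 [ 0.8387 -0.001   0.15  ]
scene key_wing [331. 166.] 0.82 [0.5379 0.0192 0.15  ]
scene pointer_mark [300. 188.] 0.57 [ 0.56   -0.0608  0.114 ]
scene ribs_mid [300. 189.] 0.94 [ 0.5586 -0.0615  0.11  ]
```

View pics/g1.png

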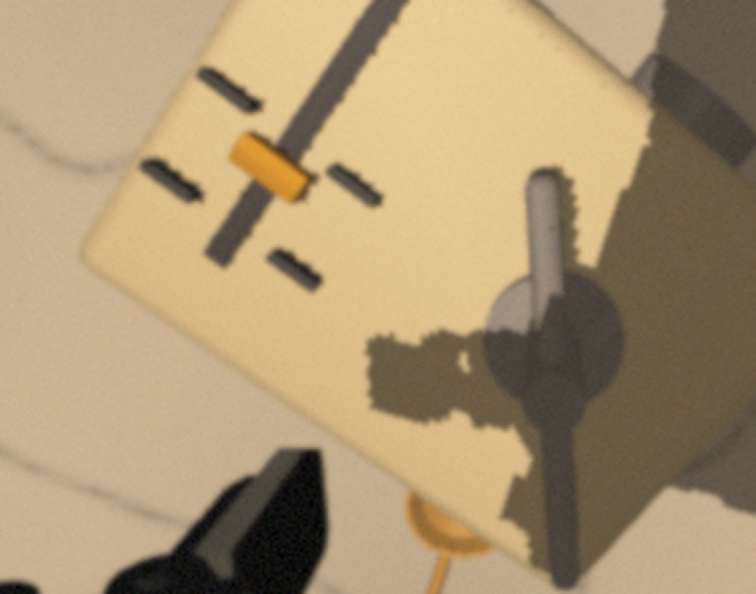

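The pointer is already between the ribs, about 5 mm short of the middle: its centre is at crop (270,167) and the rib middle at (262,182). One short stroke of about 0.69 rad will centre it.

{"api": "move_arm", "payload": {"travel": [[0,0,0.3],[0,0,0.55],[0,0,0.55]], "spin": [0,0,0]}}

```text
t: 21.95
position: [0.5845, 0.0343, 0.1278]
tool_rot: [0.471, -3.1, -0.001]
ft_force: [-0.9, 0.4, -0.1]
opening: 0.0854
grip_force: 0.0
```

{"api": "move_arm", "payload": {"travel": [[0,0,0],[0,0,0],[0,0,0],[0,0,0],[0,0,0],[0,0,0],[0,0,0],[0,0,0]], "spin": [0,0,0,0,0,0,0,0], "gripper": -1}}

```text
t: 22.75
position: [0.5873, 0.0349, 0.1323]
tool_rot: [-0.472, 3.105, 0.001]
ft_force: [-1.7, 1.6, 4.5]
opening: 0.0147
grip_force: 58.3
```

{"api": "move_arm", "payload": {"travel": [[0,0,0],[0,0,0],[0,0,0],[0,0,0],[0,0,0],[0,0,0],[0,0,0]], "spin": [0.04,0.08,0.12,0.16,0.2,0.22,0.22]}}

```text
t: 23.45
position: [0.5873, 0.0345, 0.1323]
tool_rot: [0.611, 3.081, 0.001]
ft_force: [-2.3, 0.1, 5.4]
opening: 0.0144
grip_force: 58.5
```

{"api": "move_arm", "payload": {"travel": [[0,0,0],[0,0,0],[0,0,0],[0,0,0],[0,0,0],[0,0,-0.2],[0,0,-0.5],[0,0,-0.7],[0,0,-0.7],[0,0,-0.7]], "spin": [0,0,0,0,0,0,0,0,0,0], "gripper": 1}}

```text
t: 24.45
position: [0.5872, 0.0344, 0.2154]
tool_rot: [0.608, 3.081, 0.0]
ft_force: [-0.7, -0.5, -0.0]
opening: 0.0855
grip_force: 0.0
```

```bash
python3 - <<'E'
from h import *
look('i',('wrist','scene'))
E
```

```text
t 24.45 tcp [0.5872 0.0344 0.2154] q6 0.448 yaw tool y 67.7
wrist key_hub [327. 214.] 0.93 [0.5875 0.0364 0.15  ]
wrist key_wing [320. 141.] 0.59 [0.5345 0.053  0.15  ]
wrist pointer_mark [217. 218.] 0.62 [ 0.5644 -0.0618  0.114 ]
wrist ribs_mid [216. 219.] 0.78 [ 0.5659 -0.0648  0.11  ]
scene key_hub [344. 182.] 0.75 [0.5943 0.0363 0.15  ]
scene key_wing [349. 165.] 0.68 [0.5421 0.0621 0.15  ]
scene pointer_mark [302. 192.] 0.57 [ 0.5738 -0.0569  0.114 ]
scene pointer_mark [197. 252.] 0.24 [ 0.6967 -0.2954  0.114 ]
scene ribs_mid [301. 190.] 0.93 [ 0.5634 -0.0598  0.11  ]
```

View pics/i_wrist.png

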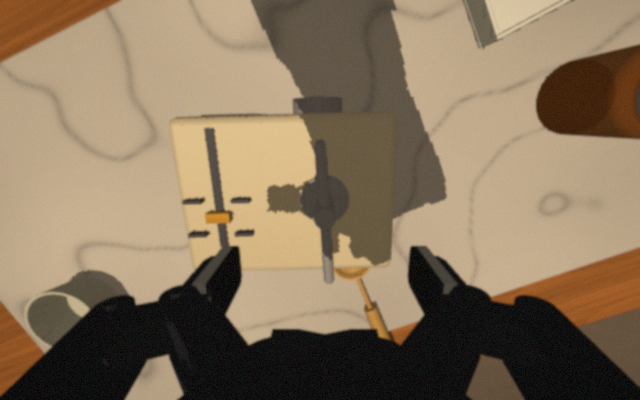

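View pics/i_scene.png

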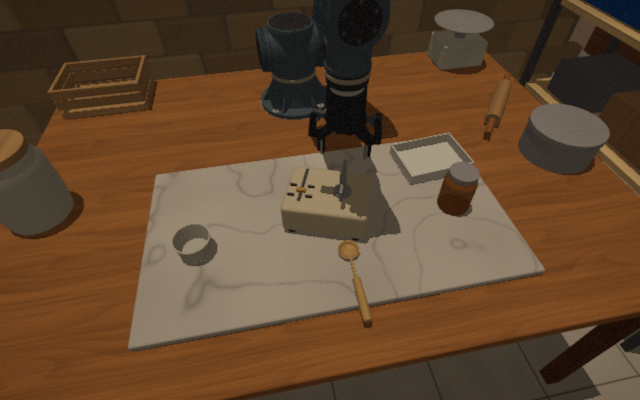

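The pointer at (218,217) is centred between the rib pairs, whose rows are 200 and 233. The gripper is clear, and the ramekin, jar, tray and spoon are where they started.

```bash
python3 -c "
from rig import finish_job
print(finish_job())"
```

```text
the job is handed in; nothing more can be done
None
```

I wound the spring in three part turns until the pointer stood centred between the rib pairs in the last picture, left the key there with the gripper clear and the ramekin, jar, tray and spoon untouched, and handed the job in at about 25 s (the hand-in gave no verdict).

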